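Drop the notched stove lids home in their collars

ROBOT

A 7-joint arm with a two-finger parallel gripper is mounted at the origin on the work surface. World frame = base frame: x ahead of the robot, y to its left, z up, the work surface at z = 0. Lengths are in m, angles in rad, forces in N, time in s.
With the tool pointing down it reaches from about 0.4 to 0.85 m from the base axis. Payload 4.5 kg.
Tool frame: the origin (TCP) lies between the finger pads; the fingertips stand r.tip_reach ahead of it and the grasp point (between the pads) lies 3 mm ahead of it (r.tip_reach is the distance from the TCP to the fingertips, in m); z points along the fingers, y is the line along which they close (so a half turn about z gives the same grasp; the last joint's range is limited). The gripper opens to 88 mm and grips with 3 to 60 N. Pads are 18 mm wide; open, the fingers measure 123 mm over their backs; the gripper's body (75 mm by 187 mm) begins 45 mm behind the grasp point.
Start: joints at [-1.277, 0.689, -0.195, 1.565, 0.157, 0.902, -0.215], TCP at [0.161, 0.604, 0.261] pointing down, gripper open.
Joint ranges: [-3.01, 3.01], [-0.46, 2.08], [-1.47, 1.51], [0.13, 2.56], [-1, 4.14], [0.04, 2.09], [-2.66, 2.66]. Speed limits (rad/s): [2.57, 2.57, 3.14, 3.14, 3.14, 3.14, 3.14].

INTERFACE

Orientations are given as a unit quaternion [x, y, z, w].
In Python, from plant import r gives the robot as it stands.
- The arm moves only by the tool step_arm, never from a script. Its argument "motion" is a list of rows, each an object with "dp": the shift along the tool's x, y, z in mm, a list of three; "twist": the turn, a rotation vector about the tool's x, y, z in rad, a list of three; "hand": the opening, from -1 (shut) to 1 (fully open). In form: [{"dp": [dx, dy, dz], "twist": [rx, ry, rz], "hand": hand}, ...]. A call has 1 to 5 rows; each row is the pose to reach, as a shift and turn from the pose commanded when the call began, along the tool's axes at that moment; what a row does not reach only later rows make up. A row lasts 1/8 s, in which the tool goes at most 62.5 mm and 10.7 degrees, less where a joint would pass 70% of its speed; a pose out of reach is approached as far as the arm can. A call with a gripper value outside its range is refused whole. The fingers move at their own pace and stop on an object; "force" is the grip in N (left out, the last holds). Time passes only in rows, so rows that repeat a pose let the fingers close. It gives the time, the measured TCP pose, the force, the opening and the grip force at its end, in the units of the state.
- r.get_state(): the state, without advancing time (a new reading comes with each control period).
- r.snapshot(name): name is "side" or "top"; returns a dict with "pixels" (400x640x3 uint8, red, green, blue), "depth" (400x640 float32, m along the optical axis (not along the pixel's ray), 0 where there is no reading), "fx", "fy", "cx", "cy" (pixels), "xyz" and "orientation" of the camera in the world. Camera axes: x right, y down, z forward; pixel columns grow to the right and rows downward; lengths in m; the calibration is good to about 2 mm. A picture is of the moment at which its call begins.
- r.finish_job(): hands the job in; it is judged then, once.
Trained networks look in the newest picture that a camera, given by its name, has taken for a name from the list of things; names that differ only in an ending like _2 or _b are one class to them, and where a whole thing is asked for, a point or a joint stands for the part that bears it (a point fixed in the world has none). Each returns a list of dicts, best first, with "score" (0 to 1); they miss things now and then, are a little off and sometimes report something else, mostly with a low value. They report only what shows in the picture. A call takes as long as a camera call.
- r.search_frame(camera, thing): "at" ([x, y, z] in m, in the coordinates of the camera as it stood for that picture, good to about 4 mm: the middle of the surface that is visible of it).
The state is a dict: "clock": time; "q": joint angles; "qd": joint speeds; "joint_torque": joint torques, N m; "tool_pos": TCP position; "eef_rot": TCP orientation; "contact_force": force on the tool from outside, world axes, zero at the start; "moment": the same for the moment, N m; "opening": opening from 0.0 (shut) to 1.0 (fully open); "finger_force": force on a finger pad.
Only numpy, scipy, OpenCV 4.12 (cv2) and the standard library are available. Lean on these libraries where they do the work, as an engineer would, in place of code of your own. Each camera call takes 0.05 s, during which the arm holds its last target. There are 200 camera calls.

TASK

Put the lid with the blue handle into the blue stove collar, then the lid with the red handle into the red collar. Each lid must drop fully home on the pocket floor: if it stops high on the keys, turn it until its notches find them (one fifth of a turn always passes over the right place). Do not let a lid fall from a height, leave the grate, can and shield where they are, and let go of everything.

Things in the scene. Friction and masses are not known exactly. Their poses are not given: they have to be found in the camera images.
- blue_lid: loose steel stove lid, 0.45 kg: disc 116 mm across, 6 thick, five rim notches (14 wide, 13 deep, 72 deg apart, first on its +x). blue strap handle on top: bar along its x, 70 long, 14 wide, from 24 to 44 mm above the underside, on two end legs. Origin: centre of the underside; z up through the handle
- red_lid: loose steel stove lid, 0.45 kg: disc 116 mm across, 6 thick, five rim notches (14 wide, 13 deep, 72 deg apart, first on its +x). red strap handle on top: bar along its x, 70 long, 14 wide, from 24 to 44 mm above the underside, on two end legs. Origin: centre of the underside; z up through the handle
- blue_collar: fixed blue round collar: outside 144 mm, bore 121 with a 45 deg bevel (6 mm) up to the rim at 50 mm height, pocket floor at 30. Five keys (8 wide, 11 inward, 72 deg apart) stand on the floor at the bore wall, tops at 38: a lid not lined up rests on them 8 mm too high. The angle of the keys varies freely and is not reported (not tied to this body's axes). Origin: bore centre at table height
- red_collar: fixed red round collar: outside 144 mm, bore 121 with a 45 deg bevel (6 mm) up to the rim at 50 mm height, pocket floor at 30. Five keys (8 wide, 11 inward, 72 deg apart) stand on the floor at the bore wall, tops at 38: a lid not lined up rests on them 8 mm too high. The angle of the keys varies freely and is not reported (not tied to this body's axes). Origin: bore centre at table height
- grate: black-and-steel slotted grate lying flat, 120 x 100 x 6 mm, bystander; origin centre of its underside
- paint_can: paint can, 90 mm across, 110 mm high, bystander; origin centre of its underside
- shield: black curved heat shield lying like a bridge, about 115 x 100 mm and 30 mm high, bystander; origin under its middle

How it is judged:
On the way, in this order (a step that is already met when the one before it is completed fails the run):
1. the blue-handled lid is home in the blue collar, let go (z of blue_lid in the frame of blue_collar between 0.026 and 0.033 m and horizontal distance between blue_lid and blue_collar below 0.005 m and angle between blue_lid's own z axis and vertical below 0.04 rad and contact force between the fingers and blue_lid below 0.1 N and linear speed of blue_lid below 0.02 m/s), for 0.2 s.
2. the red-handled lid is home in the red collar, let go (z of red_lid in the frame of red_collar between 0.026 and 0.033 m and horizontal distance between red_lid and red_collar below 0.005 m and angle between red_lid's own z axis and vertical below 0.04 rad and contact force between the fingers and red_lid below 0.1 N and linear speed of red_lid below 0.02 m/s), for 0.2 s.
At the end, for the whole second after the job is handed in: Both lids lie on the pocket floors of the collars of their own colour, all five keys in notches: underside within 3 mm of the floor (30 mm above the table; a lid still on its keys is 8 mm high), within 5 mm of the bore centre, level within 0.04 rad, at rest and not touched by the robot (all of step 1 and all of step 2).
It fails at once if the grate is shifted by more than 20 mm (distance of grate from where it was at the start of the episode above 0.02 m).
It fails at once if the paint can is shifted by more than 20 mm (distance of paint_can from where it was at the start of the episode above 0.02 m).
It fails at once if the shield is shifted by more than 20 mm (distance of shield from where it was at the start of the episode above 0.02 m).
It fails at once if the blue-handled lid falls free from more than about 25 mm (over 0.7 m/s, out of the fingers) (linear speed of blue_lid above 0.7 m/s and contact force between the fingers and blue_lid below 0.1 N).
It fails at once if the red-handled lid falls free from more than about 25 mm (over 0.7 m/s, out of the fingers) (linear speed of red_lid above 0.7 m/s and contact force between the fingers and red_lid below 0.1 N).
It also fails if it takes over 64 s, if anything falls off the work surface, if the arm or the gripper's body presses on something with over 40 N, if the wrist force passes 120 N, or if a joint passes its speed limit or range.

## Working session

There is one attempt and no reset: what is moved stays moved. The work goes in short steps, Python scripts to look and compute and a tool call to move; the robot and the scene stay as the last step left them, time stands still between calls to the robot, and variables do not carry over. Pictures are saved under pics/ and viewed, at most 10 in all, crops included, and the job is handed in when it is done.

Besides the shell and the picture viewer there is one more tool, called after ">>>" by a JSON object that holds its "api" and its "payload". step_arm: Moves the arm, as the interface text tells. Its arguments: {"type":"object","properties":{"motion":{"type":"array"},"force":{"type":"number"}},"required":["motion"]}

```bash
mkdir -p pics; ls
cat > h.py <<'E'
import numpy as np, cv2
from scipy.spatial.transform import Rotation as R
from plant import r
def snap(n,save=None):
    s=r.snapshot(n)
    if save: cv2.imwrite('pics/'+save,cv2.cvtColor(s['pixels'],cv2.COLOR_RGB2BGR))
    return s
def cloud(s):
    v,u=np.mgrid[0:400,0:640]; d=s['depth']
    p=np.stack([(u-s['cx'])/s['fx']*d,(v-s['cy'])/s['fy']*d,d],-1)
    return R.from_quat(s['orientation']).apply(p.reshape(-1,3)).reshape(400,640,3)+s['xyz']
def w(s,at): return R.from_quat(s['orientation']).apply(at)+s['xyz']
E
python3 - <<'E'
from h import *
st=r.get_state();print(st,r.tip_reach)
for n in ['top','side']:
    s=snap(n,n+'1.png'); print(n,s['xyz'],R.from_quat(s['orientation']).as_matrix().round(3).tolist(),s['fx'],s['cx'],s['cy'])
    np.savez(n+'1.npz',**s)
    for t in ['blue_lid','red_lid','blue_collar','red_collar','grate','paint_can','shield']:
        print(t,[(w(s,o['at']).round(3).tolist(),round(o['score'],2)) for o in r.search_frame(n,t)[:3]])
E
```

```text
pics
{'clock': 0.0, 'q': array([-1.27721155,  0.68998033, -0.19452192,  1.56631586,  0.15731865,
        0.90245848, -0.21510591]), 'qd': array([ 0.00073101, -0.00198526,  0.00030726, -0.00093019,  0.00041413,
        0.00041463, -0.00043063]), 'joint_torque': array([-8.00712623e-04, -5.27542341e+01, -1.26713578e+00, -1.53424054e+01,
       -5.26834605e-02,  6.40639293e-03,  1.65358006e-04]), 'tool_pos': array([0.16044212, 0.60346954, 0.25991997]), 'eef_rot': array([ 1.29481417e-01,  9.91581455e-01, -8.82796818e-04, -4.90252604e-05]), 'contact_force': array([-0.35769556, -0.26879083, -0.44782722]), 'moment': array([0.04053439, 0.03526834, 0.01599845]), 'finger_force': 0.0, 'opening': 0.9991050441429379} 0.022
top [ 0.33733099 -0.01710457  1.11807578] [[0.016, -0.984, 0.175], [-1.0, -0.018, -0.007], [0.01, -0.175, -0.985]] 443.925655224668 318.1638455997267 195.96742116534728
blue_lid [([0.44, 0.287, 0.007], 0.95)]
red_lid [([0.496, -0.318, 0.007], 0.95)]
blue_collar [([0.5, -0.317, 0.004], 0.43)]
red_collar [([0.595, 0.163, 0.029], 0.77)]
grate [([0.403, -0.016, 0.008], 0.77)]
paint_can [([0.653, 0.382, 0.111], 0.66)]
shield [([0.642, -0.363, 0.024], 0.88)]
side [ 0.2948142  -1.02802471  0.86003925] [[0.978, -0.112, 0.178], [-0.209, -0.609, 0.765], [0.023, -0.785, -0.619]] 516.3271428568131 319.7111477615934 195.97508576822705
blue_lid [([0.441, 0.28, 0.011], 0.68)]
red_lid [([0.497, -0.327, 0.01], 0.79)]
blue_collar [([0.627, -0.114, 0.033], 0.87)]
red_collar [([0.591, 0.144, 0.032], 0.97)]
grate [([0.399, -0.02, 0.01], 0.71), ([0.656, 0.366, 0.077], 0.2)]
paint_can [([0.657, 0.367, 0.075], 0.71)]
shield [([0.641, -0.367, 0.025], 0.96)]
```

View pics/top1.png

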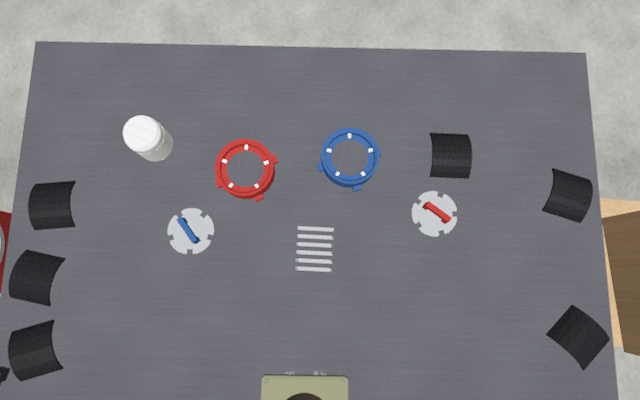

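View pics/side1.png

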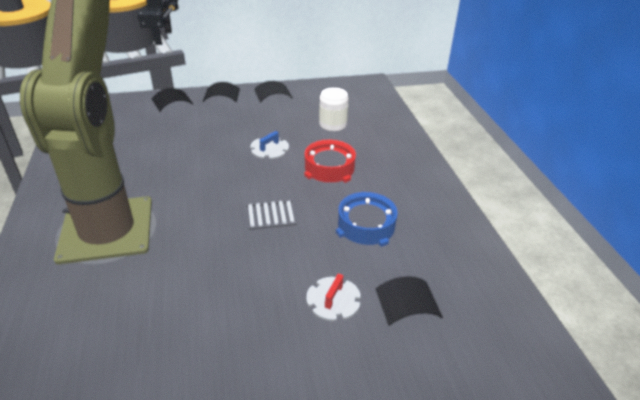

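The top view shows the blue lid at (190,231), the red lid at (435,213), the red collar at (246,169), the blue collar at (350,158), the grate at (315,249), the can at (148,135) and the nearest shield at (451,155). The white key tops are visible in both collars. The side view shows the same layout. Next I'll measure all of it.

```bash
cat > m.py <<'E'
from h import *
from scipy.optimize import least_squares
def plane(s,uv,z):
    uv=np.atleast_2d(uv).astype(float)
    d=np.c_[(uv[:,0]-s['cx'])/s['fx'],(uv[:,1]-s['cy'])/s['fy'],np.ones(len(uv))]
    d=R.from_quat(s['orientation']).apply(d)
    return (s['xyz']+d*((z-s['xyz'][2])/d[:,2])[:,None])[:,:2]
def masks(s):
    hsv=cv2.cvtColor(s['pixels'],cv2.COLOR_RGB2HSV); H,S,V=cv2.split(hsv)
    return dict(blue=(H>95)&(H<130)&(S>130)&(V>60),red=((H<10)|(H>170))&(S>120)&(V>60),white=(S<60)&(V>150))
def uvs(m): v,u=np.nonzero(m); return np.c_[u,v]
def near(P,c,rad): return np.hypot(*(P-c).T)<rad
def handle(s,col,c,z=.044):
    uv=uvs(masks(s)[col]); P=plane(s,uv,z); k=near(P,c,.06); P=P[k]
    m=P.mean(0); e=np.linalg.svd(P-m,full_matrices=False)
    t=(P-m)@e[2].T
    return m,np.degrees(np.arctan2(e[2][0][1],e[2][0][0]))%180,np.ptp(t,axis=0),k.sum()
def lid(s,col,c,z=.006):
    P=plane(s,uvs(masks(s)['white']|masks(s)[col]),z); P=P[near(P,c,.075)]
    # fit notched disc via outer boundary of hull
    h=cv2.convexHull((P*1000).astype(np.float32))[:,0]/1000
    f=least_squares(lambda q:np.hypot(*(h-q[:2]).T)-q[2],[*c,.058],loss='soft_l1',f_scale=.001).x
    rr=np.hypot(*(P-f[:2]).T); a=np.arctan2(*(P-f[:2]).T[::-1]); 
    g=np.radians(np.arange(0,360,2.)); 
    W=P[(rr>.047)&(rr<.056)]-f[:2]; a=np.arctan2(W[:,1],W[:,0])
    ph=np.degrees(np.angle(-np.exp(5j*a).sum()))/5  # notch phase mod 72
    return f,ph%72,abs(np.exp(5j*a).mean())
def keys(s,c,z=.038):
    m=masks(s)['white'].astype(np.uint8); uv=uvs(m); P=plane(s,uv,z); k=near(P,c,.08)
    mm=np.zeros_like(m); mm[uv[k][:,1],uv[k][:,0]]=1
    V=s['pixels'].min(2).astype(float)
    n,L,st,ce=cv2.connectedComponentsWithStats(mm); out=[]
    for i in range(1,n):
        if st[i,4]<4: continue
        out.append(ce[i])
    K=plane(s,np.array(out),z)
    f=least_squares(lambda q:(K-(q[:2]+.055*np.c_[np.cos(np.arctan2(K[:,1]-q[1],K[:,0]-q[0])),np.sin(np.arctan2(K[:,1]-q[1],K[:,0]-q[0]))])).ravel(),c).x
    a=np.degrees(np.arctan2(*(K-f).T[::-1]))
    return f,(a%72).round(1),np.degrees(np.angle(np.exp(5j*np.radians(a)).sum()))/5%72,np.hypot(*(K-f).T).round(4)
def ring(s,col,c,z=.05):
    P=plane(s,uvs(masks(s)[col]),z);P=P[near(P,c,.11)]
    return P.mean(0)
E
python3 - <<'E'
from m import *
for n in ['top','side']:
    s=dict(np.load(n+'1.npz')); C=cloud(s); print(n)
    for col,c in [('blue',(.44,.285)),('red',(.497,-.322))]:
        print(col,'lid',lid(s,col,np.array(c)),'handle',handle(s,col,np.array(c)))
        k=near(C[...,:2].reshape(-1,2),np.array(c),.045).reshape(400,640)
        print('  z handle',np.percentile(C[k&masks(s)[col]][:,2],[10,50,90]).round(4),'disc',np.median(C[k&masks(s)['white']][:,2]).round(4))
    for col,c in [('blue',(.622,-.1)),('red',(.587,.158))]:
        c=np.array(c); print(col,'keys',keys(s,c))
        k=near(C[...,:2].reshape(-1,2),c,.085).reshape(400,640)
        print('  rim z',np.percentile(C[k&masks(s)[col]][:,2],[50,80,95]).round(4),'key z',np.median(C[k&masks(s)['white']][:,2]).round(4))
st=r.get_state();s=dict(np.load('side1.npz'))
p=R.from_quat(s['orientation']).inv().apply(st['tool_pos']-s['xyz']);print(p[:2]/p[2]*s['fx']+[s['cx'],s['cy']])
E
```

```text
top
blue lid (array([0.44078437, 0.29439551, 0.05850975]), np.float64(36.90577859791789), np.float64(0.22145619959134785)) handle (array([0.43896122, 0.29021339]), np.float64(37.486299105003894), array([0.07285203, 0.01522882]), np.int64(166))
  z handle [0.0397 0.0445 0.0469] disc 0.0069
red lid (array([ 0.49615999, -0.31897364,  0.05855434]), np.float64(54.248751268145945), np.float64(0.20756933775618477)) handle (array([ 0.49405256, -0.31576275]), np.float64(54.53959633759543), array([0.07050994, 0.02062569]), np.int64(194))
  z handle [0.0256 0.0424 0.0461] disc 0.0063
blue keys (array([ 0.63247643, -0.10123523]), array([1.7, 2.6, 0. , 1.8, 0.6]), np.float64(1.344309888466072), array([0.0543, 0.0545, 0.0543, 0.0542, 0.0545]))
  rim z [0.0401 0.0496 0.0523] key z 0.0376
red keys (array([0.59740015, 0.16089628]), array([70.9, 71.6, 70.2,  0.1, 70.9]), np.float64(71.14429679806561), array([0.0545, 0.0544, 0.0549, 0.0549, 0.0542]))
  rim z [0.04   0.05   0.0526] key z 0.038
side
blue lid (array([0.44035166, 0.29320488, 0.06262534]), np.float64(44.943461363583815), np.float64(0.074290
[... 184 characters left out ...]
id (array([ 0.49657047, -0.31867639,  0.06101624]), np.float64(54.170266151573315), np.float64(0.08882378656243022)) handle (array([ 0.49259806, -0.3305149 ]), np.float64(57.488226262181925), array([0.0941089 , 0.02071727]), np.int64(240))
  z handle [0.0235 0.0437 0.0471] disc 0.0078
blue keys (array([ 0.63236308, -0.09959388]), array([ 1.5,  5.3, 69. ,  1. ,  0.7]), np.float64(1.097994402949545), array([0.049 , 0.0542, 0.0539, 0.0508, 0.0513]))
  rim z [0.0366 0.0493 0.0525] key z 0.0374
red keys (array([0.59629079, 0.15599493]), array([71.3, 70.5,  1. ]), np.float64(71.59052839799791), array([0.0551, 0.0549, 0.0549]))
  rim z [0.0354 0.0489 0.0525] key z 0.0368
[162.39620509  31.51280219]
```

```bash
cat > g.py <<'E'
import sys; from h import *
def go(x,y,z,yaw):
    st=r.get_state(); Rm=R.from_quat(st['eef_rot']); a=np.radians(yaw)
    T=R.from_matrix(np.array([[np.cos(a),np.sin(a),0],[np.sin(a),-np.cos(a),0],[0,0,-1]]))
    cur=Rm.as_matrix()
    print('t',round(st['clock'],2),'pos',st['tool_pos'].round(4),'yaw',np.degrees(np.arctan2(cur[1,0],cur[0,0])).round(1),'q7',st['q'][6].round(2),'open',round(st['opening'],3),'F',st['contact_force'].round(1),'grip',round(st['finger_force'],1))
    print('dp',(Rm.inv().apply(np.array([x,y,z])-st['tool_pos'])*1000).round(1),'twist',(Rm.inv()*T).as_rotvec().round(3))
if __name__=='__main__': go(*map(float,sys.argv[1:]))
E
python3 g.py .4407 .2938 .16 37
```

```text
t 0.8 pos [0.1606 0.6041 0.2607] yaw 165.1 q7 -0.22 open 0.998 F [-0.4 -0.5  0.3] grip 0.0
dp [-350.4 -227.9  100.7] twist [ 0.    -0.     2.236]
```

>>> {"api": "step_arm", "payload": {"motion": [{"dp": [-350, -228, 60], "twist": [0, 0, 2.236], "hand": 0.2}, {"dp": [-350, -228, 60], "twist": [0, 0, 2.236], "hand": 0.2}, {"dp": [-350, -228, 60], "twist": [0, 0, 2.236], "hand": 0.2}, {"dp": [-350, -228, 60], "twist": [0, 0, 2.236], "hand": 0.2}, {"dp": [-350, -228, 60], "twist": [0, 0, 2.236], "hand": 0.2}], "force": 40}}

```text
clock: 1.42
tool_pos: [0.369, 0.3731, 0.2164]
eef_rot: [0.566, 0.824, 0.001, 0.0]
contact_force: [1.1, 1.1, -0.1]
opening: 0.599
finger_force: 0.0
```

```bash
python3 g.py .4407 .2938 .13 37
```

```text
t 1.43 pos [0.369  0.3731 0.2164] yaw 111.1 q7 -0.48 open 0.599 F [ 1.1  1.1 -0.1] grip 0.0
dp [-99.9  38.3  86.4] twist [ 1.000e-03 -1.000e-03  1.293e+00]
```

>>> {"api": "step_arm", "payload": {"motion": [{"dp": [-100, 38, 86], "twist": [0, 0, 1.293], "hand": 0.2}, {"dp": [-100, 38, 86], "twist": [0, 0, 1.293], "hand": 0.2}, {"dp": [-100, 38, 86], "twist": [0, 0, 1.293], "hand": 0.2}, {"dp": [-100, 38, 86], "twist": [0, 0, 1.293], "hand": 0.2}, {"dp": [-100, 38, 86], "twist": [0, 0, 1.293], "hand": 0.2}]}}

```text
clock: 2.05
tool_pos: [0.4398, 0.2951, 0.1301]
eef_rot: [0.878, 0.48, 0.0, -0.0]
contact_force: [-1.7, -0.1, -0.8]
opening: 0.6
finger_force: 0.0
```

```bash
python3 g.py .4407 .2938 .1 37
```

```text
t 2.05 pos [0.4398 0.2951 0.1301] yaw 57.3 q7 -0.89 open 0.6 F [-1.7 -0.1 -0.8] grip 0.0
dp [-0.6  1.4 30.1] twist [-0.    -0.     0.354]
```

>>> {"api": "step_arm", "payload": {"motion": [{"dp": [0, 1, 0], "twist": [0, 0, 0.354], "hand": 0.2}, {"dp": [0, 1, 0], "twist": [0, 0, 0.354], "hand": 0.2}, {"dp": [0, 1, 30], "twist": [0, 0, 0.354], "hand": 0.2}, {"dp": [0, 1, 30], "twist": [0, 0, 0.354], "hand": 0.2}]}}

```text
clock: 2.55
tool_pos: [0.4393, 0.2943, 0.0991]
eef_rot: [0.947, 0.321, -0.002, 0.0]
contact_force: [-0.7, 0.2, -0.1]
opening: 0.602
finger_force: 0.0
```

```bash
python3 - <<'E'
from m import *
s=snap('side','side2.png'); t=snap('top','top2.png')
E
python3 g.py .4407 .2938 .041 37; python3 -c "
import cv2
a=cv2.imread('pics/top2.png')[160:300,120:260];b=cv2.imread('pics/side2.png')[80:200,200:340]
b=cv2.resize(b,(140,140));cv2.imwrite('pics/c2.png',cv2.resize(cv2.hconcat([a,b]),None,fx=2.8,fy=2.8,interpolation=cv2.INTER_CUBIC))"
```

```text
t 2.65 pos [0.4405 0.2946 0.1006] yaw 37.4 q7 -1.08 open 0.6 F [ 0.3  0.3 -0.8] grip 0.0
dp [-0.3  0.8 59.6] twist [-0.    -0.     0.007]
```

View pics/c2.png

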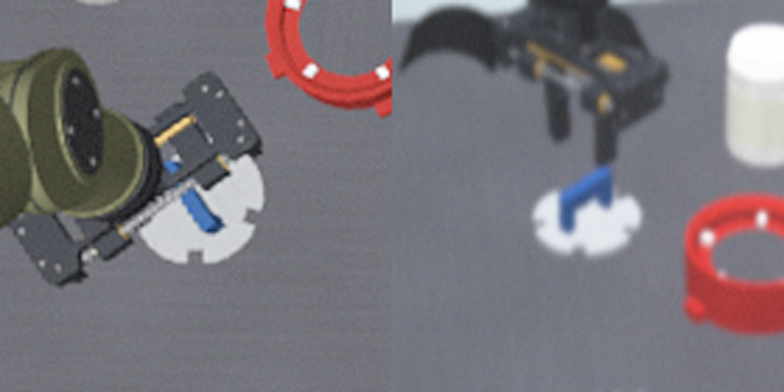

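The fingers stand over the blue bar and straddle it: left half, bar from (170,165) to (215,225). I'll go down, then grip.

>>> {"api": "step_arm", "payload": {"motion": [{"dp": [0, 0.8, 30], "twist": [0, 0, 0.007], "hand": 0.2}, {"dp": [0, 0.8, 58], "twist": [0, 0, 0.007], "hand": 0.2}, {"dp": [0, 0.8, 60], "twist": [0, 0, 0.007], "hand": 0.2}, {"dp": [0, 0.8, 60], "twist": [0, 0, 0.007], "hand": -1}, {"dp": [0, 0.8, 60], "twist": [0, 0, 0.007], "hand": -1}]}}

```text
clock: 3.28
tool_pos: [0.4416, 0.2943, 0.0415]
eef_rot: [0.948, 0.317, 0.001, -0.0]
contact_force: [0.3, -0.3, -0.3]
opening: 0.398
finger_force: 0.0
```

>>> {"api": "step_arm", "payload": {"motion": [{"dp": [0, 0, 0], "twist": [0, 0, 0], "hand": -1}, {"dp": [0, 0, 0], "twist": [0, 0, 0], "hand": -1}, {"dp": [0, 0, -15], "twist": [0, 0, 0], "hand": -1}, {"dp": [0, 0, -70], "twist": [0, 0, 0], "hand": -1}, {"dp": [0, 0, -100], "twist": [0, 0, 0], "hand": -1}]}}

```text
clock: 3.9
tool_pos: [0.4411, 0.294, 0.1428]
eef_rot: [0.948, 0.317, 0.001, -0.0]
contact_force: [1.0, 0.8, -3.9]
opening: 0.152
finger_force: 40.0
```

```bash
python3 g.py .6324 -.1005 .14 73.3
```

```text
t 3.9 pos [0.4411 0.294  0.1428] yaw 37.0 q7 -1.1 open 0.152 F [ 1.   0.8 -3.9] grip 40.0
dp [-84.5 430.2   2.7] twist [ 0.001 -0.002 -0.634]
```

>>> {"api": "step_arm", "payload": {"motion": [{"dp": [-10, 50, 0], "twist": [0, 0, -0.07], "hand": -1}, {"dp": [-20, 105, 0], "twist": [0, 0, -0.15], "hand": -1}, {"dp": [-32, 160, 0], "twist": [0, 0, -0.24], "hand": -1}, {"dp": [-43, 215, 0], "twist": [0, 0, -0.32], "hand": -1}, {"dp": [-54, 270, 0], "twist": [0, 0, -0.4], "hand": -1}]}}

```text
clock: 4.53
tool_pos: [0.5602, 0.044, 0.1407]
eef_rot: [0.866, 0.501, -0.0, -0.0]
contact_force: [1.6, -0.0, -4.8]
opening: 0.151
finger_force: 40.0
```

```bash
python3 g.py .6324 -.1005 .14 73.3
```

```text
t 4.53 pos [0.5602 0.044  0.1407] yaw 60.1 q7 -0.47 open 0.151 F [ 1.6 -0.  -4.8] grip 40.0
dp [-89.2 134.7   0.7] twist [-0.001  0.001 -0.231]
```

>>> {"api": "step_arm", "payload": {"motion": [{"dp": [-35, 52, 0], "twist": [0, 0, -0.1], "hand": -1}, {"dp": [-65, 100, 0], "twist": [0, 0, -0.18], "hand": -1}, {"dp": [-89, 135, 0], "twist": [0, 0, -0.231], "hand": -1}, {"dp": [-89, 135, 0], "twist": [0, 0, -0.231], "hand": -1}, {"dp": [-89, 135, 0], "twist": [0, 0, -0.231], "hand": -1}]}}

```text
clock: 5.15
tool_pos: [0.6313, -0.0982, 0.14]
eef_rot: [0.803, 0.596, -0.001, -0.001]
contact_force: [-0.4, 0.3, -5.0]
opening: 0.158
finger_force: 40.0
```

```bash
python3 g.py .6324 -.1005 .095 73.3
python3 - <<'E'
from m import *
for n in ['top','side']:
    s=snap(n,n+'3.png')
    z=r.get_state()['tool_pos'][2]-.0415
    c=np.array([.6324,-.1005]); C=cloud(s)
    k=near(C[...,:2].reshape(-1,2),c,.075).reshape(400,640)&masks(s)['white']&(C[...,2]>z-.02)
    print(n,k.sum(),np.median(C[k],axis=0))
    P=plane(s,uvs(k),z+.006)
    h=cv2.convexHull((P*1000).astype(np.float32))[:,0]/1000
    f=least_squares(lambda q:np.hypot(*(h-q[:2]).T)-.058,c,loss='soft_l1',f_scale=.001).x
    W=P-f; W=W[(np.hypot(*W.T)>.047)&(np.hypot(*W.T)<.056)]; a=np.arctan2(W[:,1],W[:,0])
    print(f,np.hypot(*(h-f).T).round(3))
E
python3 -c "
import cv2
a=cv2.imread('pics/top3.png')[90:230,270:410];b=cv2.imread('pics/side3.png')[120:260,300:440]
cv2.imwrite('pics/c3.png',cv2.resize(cv2.hconcat([a,b]),None,fx=2.8,fy=2.8,interpolation=cv2.INTER_CUBIC))"
```

```text
t 5.15 pos [ 0.6313 -0.0982  0.14  ] yaw 73.1 q7 -0.14 open 0.158 F [-0.4  0.3 -5. ] grip 40.0
dp [-1.9  1.9 45. ] twist [-0.002 -0.    -0.003]
top 61 [ 0.60436473 -0.12534672  0.51620321]
[ 0.78397298 -0.15022351] [0.07  0.072 0.071 0.073 0.073 0.073 0.065 0.065 0.064 0.064 0.063 0.063
 0.061 0.053]
side 1034 [ 0.61858049 -0.11202341  0.10720074]
[ 0.6458601  -0.03697973] [1.383 0.83  0.079 0.087 0.09  0.098 0.103 0.109 0.111 0.122 0.123 0.122
 0.112 0.105 0.095 0.106 0.706 0.741 0.758 0.784 0.811 0.932 0.952 0.981
 1.022]
```

View pics/c3.png

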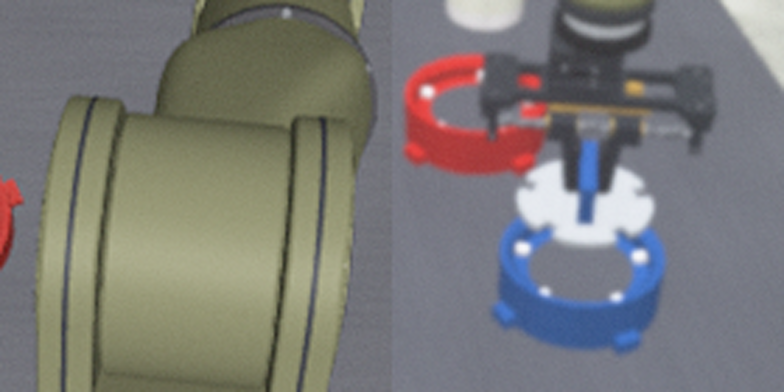

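The side view shows the blue lid held level above its collar, centre around (585,200) in the crop. The arm blocks the top view. I'll measure the lid's offset in the grip from the side camera.

```bash
cat > hold.py <<'E'
from m import *
def held(col,c,off=.0415):
    s=snap('side'); z=r.get_state()['tool_pos'][2]-off+.006; C=cloud(s)
    k=near(C[...,:2].reshape(-1,2),np.array(c),.08).reshape(400,640)&masks(s)['white']&(abs(C[...,2]-z)<.012)
    n,L,st,_=cv2.connectedComponentsWithStats(k.astype(np.uint8)); i=1+st[1:,4].argmax(); k=L==i
    P=plane(s,uvs(k),z); h=cv2.convexHull((P*1000).astype(np.float32))[:,0]/1000
    f=least_squares(lambda q:np.hypot(*(h-q[:2]).T)-q[2],[*c,.06],loss='soft_l1',f_scale=.001).x
    W=P-f[:2]; rr=np.hypot(*W.T); a=np.degrees(np.arctan2(W[:,1],W[:,0]))
    b=(rr>.047)&(rr<.056); hist=np.histogram(a[b],np.arange(-180,181,12))[0]
    print('zmed',np.median(C[k][:,2]).round(4),'expect',z.round(4),'c',f.round(4),'hist',hist, 'tcp',r.get_state()['tool_pos'].round(4))
if __name__=='__main__':
    import sys; held(sys.argv[1],list(map(float,sys.argv[2:4])))
E
python3 hold.py blue .6324 -.1005;python3 g.py .6324 -.1005 .095 73.3
```

```text
zmed 0.1069 expect 0.1047 c [ 0.6306 -0.0965  0.0596] hist [11 10  7  3 10 11  9 10  7  6 12 11 10 12  7  5 10  9  4  0  0  0  1 10
  9  9  7  6  9 12] tcp [ 0.6318 -0.0968  0.1402]
t 5.3 pos [ 0.6318 -0.0968  0.1402] yaw 73.3 q7 -0.14 open 0.151 F [-0.9  0.5 -4.1] grip 40.0
dp [-3.4  1.7 45.2] twist [-0.002 -0.001 -0.   ]
```

>>> {"api": "step_arm", "payload": {"motion": [{"dp": [-3.4, 1.7, 15], "twist": [-0.002, 0, 0], "hand": -1}, {"dp": [-3.4, 1.7, 35], "twist": [-0.002, 0, 0], "hand": -1}, {"dp": [-3.4, 1.7, 41], "twist": [-0.002, 0, 0], "hand": -1}, {"dp": [-3.4, 1.7, 41], "twist": [-0.002, 0, 0], "hand": -1}]}}

```text
clock: 5.8
tool_pos: [0.6324, -0.1024, 0.0981]
eef_rot: [0.803, 0.596, -0.0, 0.0]
contact_force: [0.1, 0.7, -4.4]
opening: 0.152
finger_force: 40.0
```

```bash
python3 hold.py blue .6324 -.1005;python3 g.py .6325 -.1005 .0715 73.3
```

```text
zmed 0.065 expect 0.0634 c [ 0.6312 -0.1025  0.0594] hist [11 10  8  5 11 11 11  9  9  7 12 11 10 11  8  7  9 10  4  0  0  0  0  9
 10  9  8  5 11 11] tcp [ 0.633  -0.1026  0.0989]
t 5.85 pos [ 0.633  -0.1026  0.0989] yaw 73.2 q7 -0.13 open 0.153 F [-0.5 -0.2 -4.1] grip 40.0
dp [ 1.9 -1.2 27.4] twist [ 0.002  0.    -0.002]
```

>>> {"api": "step_arm", "payload": {"motion": [{"dp": [1.7, -1, 8], "twist": [0, 0, 0], "hand": -1}, {"dp": [1.7, -1, 16], "twist": [0, 0, 0], "hand": -1}, {"dp": [1.7, -1, 22], "twist": [0, 0, 0], "hand": -1}, {"dp": [1.7, -1, 27], "twist": [0, 0, 0], "hand": -1}, {"dp": [1.7, -1, 27], "twist": [0, 0, 0], "hand": -1}]}}

```text
clock: 6.48
tool_pos: [0.6324, -0.1007, 0.0718]
eef_rot: [0.803, 0.596, 0.0, 0.0]
contact_force: [0.0, 0.3, -4.6]
opening: 0.153
finger_force: 40.0
```

```bash
python3 hold.py blue .6324 -.1005;python3 g.py .6325 -.1005 .0715 73.3
```

```text
zmed 0.0387 expect 0.0366 c [ 0.6342 -0.0954  0.0574] hist [13 11 11 11 10  9 13 11 10 12 10 12 10  9 10  9 10 10  5  0  0  0  0  7
  9  9  9 11 11  9] tcp [ 0.6326 -0.1008  0.0721]
t 6.53 pos [ 0.6326 -0.1008  0.0721] yaw 73.2 q7 -0.13 open 0.154 F [-0.4 -0.3 -5.2] grip 40.0
dp [ 0.2 -0.2  0.6] twist [ 0.002  0.    -0.003]
```

It reached home depth with no key contact. I'll let go with a small opening and lift.

>>> {"api": "step_arm", "payload": {"motion": [{"dp": [0, 0, 1.5], "twist": [0, 0, 0], "hand": -1}, {"dp": [0, 0, 1], "twist": [0, 0, 0], "hand": -0.2}, {"dp": [0, 0, 0], "twist": [0, 0, 0], "hand": -0.2}, {"dp": [0, 0, 0], "twist": [0, 0, 0], "hand": -0.2}, {"dp": [0, 0, -20], "twist": [0, 0, 0], "hand": -0.2}]}}

```text
clock: 7.15
tool_pos: [0.6316, -0.1005, 0.0919]
eef_rot: [0.803, 0.596, -0.0, -0.0]
contact_force: [-0.6, -0.4, 0.7]
opening: 0.401
finger_force: 0.0
```

>>> {"api": "step_arm", "payload": {"motion": [{"dp": [0, 0, -30], "twist": [0, 0, 0], "hand": 0}, {"dp": [0, 0, -70], "twist": [0, 0, 0], "hand": 0.2}, {"dp": [0, 0, -70], "twist": [0, 0, 0], "hand": 0.2}]}}

```text
clock: 7.52
tool_pos: [0.6351, -0.1013, 0.167]
eef_rot: [0.803, 0.596, 0.004, 0.004]
contact_force: [0.4, 0.3, -0.2]
opening: 0.598
finger_force: 0.0
```

```bash
python3 hold.py red .6324 -.1005 >/dev/null
python3 - <<'E'
from m import *
s=snap('side','side4.png'); C=cloud(s)
k=near(C[...,:2].reshape(-1,2),np.array([.6324,-.1005]),.045).reshape(400,640)
for c in ['white','blue']:
    q=C[k&masks(s)[c]][:,2]; print(c,len(q),np.percentile(q,[10,50,90]).round(4))
cv2.imwrite('pics/c4.png',cv2.resize(cv2.cvtColor(s['pixels'],cv2.COLOR_RGB2BGR)[120:260,300:440],None,fx=3,fy=3,interpolation=cv2.INTER_CUBIC))
E
python3 g.py .4963 -.3188 .15 54.3
```

```text
white 669 [0.036  0.0386 0.3154]
blue 110 [0.0612 0.0757 0.0775]
t 7.62 pos [ 0.6327 -0.1007  0.1634] yaw 73.2 q7 -0.14 open 0.598 F [ 0.3 -0.1  0.1] grip 0.0
dp [-248.3  -67.4   13.1] twist [ 0.003 -0.001  0.329]Traceback (most recent call last):
  File "hold.py", line 12, in <module>
    import sys; held(sys.argv[1],list(map(float,sys.argv[2:4])))
                ~~~~^^^^^^^^^^^^^^^^^^^^^^^^^^^^^^^^^^^^^^^^^^^^
  File "hold.py", line 5, in held
    n,L,st,_=cv2.connectedComponentsWithStats(k.astype(np.uint8)); i=1+st[1:,4].argmax(); k=L==i
                                                                       ~~~~~~~~~~~~~~~^^
ValueError: attempt to get argmax of an empty sequence
```

View pics/c4.png

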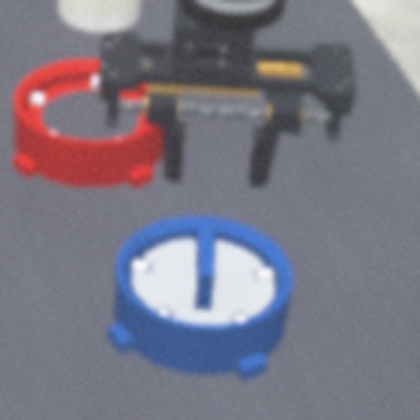

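The blue lid is home: the key tops at (140,267), (263,273), (165,315) and (240,320) stand in its notches, the disc reads about 0.037 and the bar top about 0.075. Next, the red lid.

>>> {"api": "step_arm", "payload": {"motion": [{"dp": [-60, -16, 13], "twist": [0, 0, 0.08], "hand": 0.2}, {"dp": [-120, -32, 13], "twist": [0, 0, 0.16], "hand": 0.2}, {"dp": [-180, -49, 13], "twist": [0, 0, 0.25], "hand": 0.2}, {"dp": [-235, -64, 13], "twist": [0, 0, 0.329], "hand": 0.2}, {"dp": [-248, -67, 13], "twist": [0, 0, 0.329], "hand": 0.2}]}}

```text
clock: 8.25
tool_pos: [0.4921, -0.3232, 0.1483]
eef_rot: [0.892, 0.453, -0.002, 0.001]
contact_force: [-0.3, 0.8, 0.4]
opening: 0.602
finger_force: 0.0
```

>>> {"api": "step_arm", "payload": {"motion": [{"dp": [0, 0, 0], "twist": [0, 0, 0], "hand": 0.2}, {"dp": [0, 0, 0], "twist": [0, 0, 0], "hand": 0.2}]}}

```text
clock: 8.5
tool_pos: [0.4979, -0.3162, 0.1487]
eef_rot: [0.889, 0.458, 0.001, -0.0]
contact_force: [0.4, 0.4, 0.3]
opening: 0.601
finger_force: 0.0
```

```bash
python3 g.py .4963 -.3188 .1 54.3
python3 - <<'E'
from m import *
print(lid(snap('side'),'red',np.array([.4963,-.3188])))
E
```

```text
t 8.5 pos [ 0.4979 -0.3162  0.1487] yaw 54.5 q7 -0.02 open 0.601 F [0.4 0.4 0.3] grip 0.0
dp [-3.2  0.2 48.6] twist [ 0.001 -0.003  0.004]
(array([ 0.49658299, -0.3186808 ,  0.06162246]), np.float64(54.06565060091519), np.float64(0.07038046210060749))
```

>>> {"api": "step_arm", "payload": {"motion": [{"dp": [-2, 0, 48], "twist": [0, 0, 0.004], "hand": 0.2}, {"dp": [-2, 0, 48], "twist": [0, 0, 0.004], "hand": 0.2}, {"dp": [-2, 0, 48], "twist": [0, 0, 0.004], "hand": 0.2}]}}

```text
clock: 8.93
tool_pos: [0.4964, -0.3196, 0.1019]
eef_rot: [0.89, 0.455, 0.001, 0.001]
contact_force: [0.2, -0.8, 0.1]
opening: 0.596
finger_force: 0.0
```

```bash
python3 g.py .4963 -.3188 .041 54.3
```

```text
t 8.93 pos [ 0.4964 -0.3196  0.1019] yaw 54.2 q7 -0.01 open 0.596 F [ 0.2 -0.8  0.1] grip 0.0
dp [ 0.5 -0.7 60.9] twist [ 0.002 -0.001 -0.002]
```

>>> {"api": "step_arm", "payload": {"motion": [{"dp": [0.5, -0.7, 35], "twist": [0, 0, 0], "hand": 0.2}, {"dp": [0.5, -0.7, 58], "twist": [0, 0, 0], "hand": 0.2}, {"dp": [0.5, -0.7, 60.5], "twist": [0, 0, 0], "hand": 0.2}, {"dp": [0.5, -0.7, 60.5], "twist": [0, 0, 0], "hand": -1}, {"dp": [0.5, -0.7, 60.5], "twist": [0, 0, 0], "hand": -1}]}}

```text
clock: 9.55
tool_pos: [0.4962, -0.32, 0.0421]
eef_rot: [0.891, 0.455, 0.001, 0.002]
contact_force: [0.3, 0.1, 0.3]
opening: 0.399
finger_force: 0.0
```

>>> {"api": "step_arm", "payload": {"motion": [{"dp": [0, 0, 0], "twist": [0, 0, 0], "hand": -1}, {"dp": [0, 0, 0], "twist": [0, 0, 0], "hand": -1}, {"dp": [0, 0, -15], "twist": [0, 0, 0], "hand": -1}, {"dp": [0, 0, -70], "twist": [0, 0, 0], "hand": -1}, {"dp": [0, 0, -110], "twist": [0, 0, 0], "hand": -1}]}}

```text
clock: 10.18
tool_pos: [0.4949, -0.3194, 0.1526]
eef_rot: [0.891, 0.455, 0.001, 0.001]
contact_force: [1.1, -0.1, -4.3]
opening: 0.154
finger_force: 40.0
```

```bash
python3 g.py .5970 .160 .15 71.4
```

```text
t 10.18 pos [ 0.4949 -0.3194  0.1526] yaw 54.1 q7 -0.01 open 0.154 F [ 1.1 -0.1 -4.3] grip 40.0
dp [ 448.1 -198.6    2.5] twist [ 0.002 -0.    -0.302]
```

>>> {"api": "step_arm", "payload": {"motion": [{"dp": [40, -18, 0], "twist": [0, 0, -0.03], "hand": -1}, {"dp": [90, -40, 0], "twist": [0, 0, -0.06], "hand": -1}, {"dp": [140, -62, 0], "twist": [0, 0, -0.1], "hand": -1}, {"dp": [190, -84, 0], "twist": [0, 0, -0.13], "hand": -1}, {"dp": [240, -106, 0], "twist": [0, 0, -0.16], "hand": -1}]}}

```text
clock: 10.8
tool_pos: [0.5498, -0.0611, 0.151]
eef_rot: [0.851, 0.525, 0.0, 0.0]
contact_force: [1.1, -0.3, -3.5]
opening: 0.154
finger_force: 40.0
```

```bash
python3 g.py .5970 .160 .15 71.4
```

```text
t 10.8 pos [ 0.5498 -0.0611  0.151 ] yaw 63.3 q7 -0.28 open 0.154 F [ 1.1 -0.3 -3.5] grip 40.0
dp [218.8 -57.2   1. ] twist [ 0.001 -0.    -0.141]
```

>>> {"api": "step_arm", "payload": {"motion": [{"dp": [50, -13, 0], "twist": [0, 0, -0.03], "hand": -1}, {"dp": [100, -26, 0], "twist": [0, 0, -0.07], "hand": -1}, {"dp": [150, -39, 0], "twist": [0, 0, -0.1], "hand": -1}, {"dp": [195, -51, 0], "twist": [0, 0, -0.13], "hand": -1}, {"dp": [218, -57, 0], "twist": [0, 0, -0.141], "hand": -1}]}}

```text
clock: 11.42
tool_pos: [0.5967, 0.1613, 0.1507]
eef_rot: [0.811, 0.585, 0.001, -0.0]
contact_force: [-0.6, -0.4, -4.3]
opening: 0.156
finger_force: 40.0
```

>>> {"api": "step_arm", "payload": {"motion": [{"dp": [0, 0, 20], "twist": [0, 0, 0], "hand": -1}, {"dp": [0, 0, 30], "twist": [0, 0, 0], "hand": -1}, {"dp": [0, 0, 30], "twist": [0, 0, 0], "hand": -1}]}}

```text
clock: 11.8
tool_pos: [0.5966, 0.1556, 0.1199]
eef_rot: [0.813, 0.582, -0.001, 0.001]
contact_force: [0.1, 0.4, -4.8]
opening: 0.15
finger_force: 40.0
```

```bash
python3 hold.py red .597 .16; python3 g.py .5970 .160 .098 71.4
```

```text
zmed 0.0862 expect 0.085 c [0.5957 0.155  0.0602] hist [6 8 5 5 7 8 4 6 5 5 7 7 7 6 7 5 7 6 6 1 0 0 0 3 6 7 3 6 6 6] tcp [0.5972 0.156  0.1205]
t 11.85 pos [0.5972 0.156  0.1205] yaw 71.2 q7 -0.49 open 0.153 F [-0.1  0.4 -4.9] grip 40.0
dp [ 3.8 -1.5 22.5] twist [ 0.001  0.001 -0.003]
```

Run:
```python
from m import *
for n in ['top','side']:
    s=dict(np.load(n+'1.npz'))
    for col,c,ph in [('blue',(.6325,-.1005),1.3),('red',(.597,.159),71.2)]:
        c=np.array(c); m=masks(s)['white'].astype(np.uint8); uv=uvs(m); P=plane(s,uv,.038); k=near(P,c,.075); mm=m*0; mm[uv[k][:,1],uv[k][:,0]]=1
        N,L,st,ce=cv2.connectedComponentsWithStats(mm)
        for i in range(1,N):
            K=plane(s,ce[i],.038)[0]; a=np.degrees(np.arctan2(*(K-c)[::-1])); a=np.radians(ph+72*np.round((a-ph)/72))
            print(n,col,st[i,4],np.degrees(a).round(),(K-.055*np.array([np.cos(a),np.sin(a)])).round(4))
        # bore opening: rim top circle from depth
        C=cloud(s); q=near(C[...,:2].reshape(-1,2),c,.078).reshape(400,640)&masks(s)[col]&(C[...,2]>.047)
        Q=plane(s,uvs(q),.05); f=least_squares(lambda x:np.hypot(*(Q-x[:2]).T)-x[2],[*c,.07],loss='soft_l1',f_scale=.002).x; print('rim',f.round(4))
```

```text
top blue 21 1.0 [ 0.6317 -0.1009]
top blue 23 73.0 [ 0.6311 -0.1014]
top blue 22 -71.0 [ 0.6311 -0.101 ]
top blue 19 145.0 [ 0.6329 -0.1021]
top blue 21 -143.0 [ 0.6325 -0.1004]
rim [ 0.632  -0.1019  0.0673]
top red 20 -1.0 [0.5969 0.1606]
top red 20 71.0 [0.5968 0.1605]
top red 21 -73.0 [0.5964 0.1607]
top red 21 143.0 [0.5969 0.1602]
top red 18 -145.0 [0.5979 0.1616]
rim [0.5975 0.1596 0.0675]
side blue 26 73.0 [ 0.6305 -0.1053]
side blue 22 145.0 [ 0.6309 -0.1032]
side blue 22 1.0 [ 0.6312 -0.1037]
side blue 11 -143.0 [ 0.6355 -0.0968]
side blue 14 -71.0 [ 0.6306 -0.0963]
rim [ 0.6309 -0.1042  0.0675]
side red 14 71.0 [0.5962 0.1561]
side red 17 143.0 [0.5968 0.1565]
side red 1 71.0 [0.5699 0.1399]
side red 1 71.0 [0.5985 0.1349]
side red 14 -1.0 [0.5962 0.1577]
side red 3 -145.0 [0.6005 0.1691]
rim [0.5962 0.1582 0.0679]
```

>>> {"api": "step_arm", "payload": {"motion": [{"dp": [3.3, -1.3, 12], "twist": [0, 0, 0], "hand": -1}, {"dp": [3.3, -1.3, 20], "twist": [0, 0, 0], "hand": -1}, {"dp": [3.3, -1.3, 20], "twist": [0, 0, 0], "hand": -1}, {"dp": [3.3, -1.3, 20], "twist": [0, 0, 0], "hand": -1}]}}

```text
clock: 12.35
tool_pos: [0.5974, 0.1608, 0.1006]
eef_rot: [0.813, 0.583, 0.001, 0.001]
contact_force: [-0.3, -0.1, -4.8]
opening: 0.154
finger_force: 40.0
```

```bash
python3 g.py .5970 .1595 .0725 71.4
```

```text
t 12.35 pos [0.5974 0.1608 0.1006] yaw 71.3 q7 -0.49 open 0.154 F [-0.3 -0.1 -4.8] grip 40.0
dp [-1.4  0.  28.1] twist [ 0.002 -0.    -0.002]
```

>>> {"api": "step_arm", "payload": {"motion": [{"dp": [-1, 0, 8], "twist": [0, 0, 0], "hand": -1}, {"dp": [-1, 0, 16], "twist": [0, 0, 0], "hand": -1}, {"dp": [-1, 0, 22], "twist": [0, 0, 0], "hand": -1}, {"dp": [-1, 0, 28], "twist": [0, 0, 0], "hand": -1}, {"dp": [-1, 0, 28], "twist": [0, 0, 0], "hand": -1}]}}

```text
clock: 12.98
tool_pos: [0.5967, 0.1599, 0.072]
eef_rot: [0.812, 0.583, 0.0, 0.001]
contact_force: [1.0, 0.4, -4.3]
opening: 0.156
finger_force: 40.0
```

```bash
python3 g.py .5970 .1595 .072 71.4
```

```text
t 12.97 pos [0.5967 0.1599 0.072 ] yaw 71.3 q7 -0.48 open 0.156 F [ 1.   0.4 -4.3] grip 40.0
dp [-0.3  0.4  0. ] twist [ 0.001  0.    -0.001]
```

>>> {"api": "step_arm", "payload": {"motion": [{"dp": [0, 0, 1], "twist": [0, 0, 0], "hand": -1}, {"dp": [0, 0, 0.5], "twist": [0, 0, 0], "hand": -0.2}, {"dp": [0, 0, 0], "twist": [0, 0, 0], "hand": -0.2}, {"dp": [0, 0, 0], "twist": [0, 0, 0], "hand": -0.2}, {"dp": [0, 0, -20], "twist": [0, 0, 0], "hand": -0.2}]}}

```text
clock: 13.6
tool_pos: [0.596, 0.1598, 0.0923]
eef_rot: [0.812, 0.583, -0.001, 0.0]
contact_force: [0.1, -0.1, 1.5]
opening: 0.401
finger_force: 0.0
```

>>> {"api": "step_arm", "payload": {"motion": [{"dp": [0, 0, -50], "twist": [0, 0, 0], "hand": 0}, {"dp": [0, 0, -110], "twist": [0, 0, 0], "hand": 0.2}, {"dp": [-50, 0, -110], "twist": [0, 0, 0], "hand": 0.2}, {"dp": [-50, 0, -110], "twist": [0, 0, 0], "hand": 0.2}, {"dp": [-50, 0, -110], "twist": [0, 0, 0], "hand": 0.2}]}}

```text
clock: 14.22
tool_pos: [0.5809, 0.1129, 0.2035]
eef_rot: [0.813, 0.583, 0.001, 0.001]
contact_force: [-0.0, 0.9, 0.3]
opening: 0.605
finger_force: 0.0
```

Run:
```python
from m import *
s=snap('side'); C=cloud(s)
for col,c in [('blue',(.6325,-.1005)),('red',(.597,.159))]:
    k=near(C[...,:2].reshape(-1,2),np.array(c),.045).reshape(400,640)&(C[...,2]<.1)
    for m in ['white',col]:
        q=C[k&masks(s)[m]][:,2]; print(col,m,len(q),np.percentile(q,[10,50,90]).round(4))
cv2.imwrite('pics/c5.png',cv2.resize(cv2.cvtColor(s['pixels'],cv2.COLOR_RGB2BGR)[80:260,240:440],None,fx=3.3,fy=3.3,interpolation=cv2.INTER_CUBIC))
print(r.get_state()['tool_pos'],r.get_state()['opening'])
```

```text
blue white 559 [0.0359 0.0382 0.0406]
blue blue 108 [0.0613 0.0754 0.0777]
red white 360 [0.0358 0.0382 0.0404]
red red 93 [0.0529 0.0737 0.0777]
[0.5808927  0.11371797 0.2031022 ] 0.5966170770567801
```

View pics/c5.png

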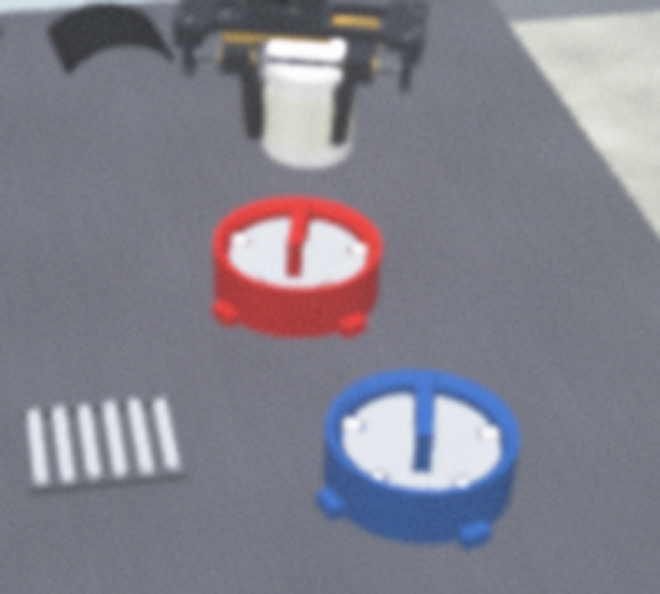

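Both lids are home. The keys show in the notches at (240,240) and (357,248) on red and at (352,424) and (487,433) on blue, and both discs read the same height. The gripper is clear and empty, so I'm handing in.

```bash
python3 -c "
from plant import r
print(r.finish_job())"
```

```text
the job is handed in; nothing more can be done
None
```

Job handed in at about 14 s of the 64 s limit: by the last side-camera check both lids sit home in their own-colour collars with the gripper open and clear; the hand-in call returned no verdict.

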